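Hold a bulldog clip open astride a backing board

TASK

I need a third hand to clip a fresh print to the backing board that stands in the wooden foot: squeeze the larger of the two spring clips off the rim of the desk box, carry it over and hold it squeezed wide open astride the middle of the board's top edge, square to it, one jaw clearly below the edge on each side and the clip touching nothing but your fingers. Finish there, still squeezing, with the clip gaping in the air around the edge, so that I can slip the print in; do not let it bite the board. Leave the board, the box, the small clip, the mug and the plant where they are.

Things in the scene. Friction and masses are not known exactly. Their poses are not given: they have to be found in the camera images.
- clip: the larger spring clip (steel bulldog clip, 70 mm wide, 80 g): two plates hinged on a pin with a coil spring. Origin: middle of the pin; y along the pin (the clip's width), x across the jaws, z up. Starts clipped upright on the +x wall of the box, the pin 10 mm above the rim, jaws down, two thumb tabs up. Squeezing the tabs together along x opens the jaws; let go, it snaps shut
- clip_lip_a (a point): middle of the rolled lip (5 mm diameter, 70 mm long) of the jaw on the clip's -x side, on the roll's centre line; 34 mm below the pin (31 mm at full gape). Gape = distance between the two lip points minus 5 mm; it is 5 mm as parked, 24 mm at the stop
- clip_lip_b (a point): the same on the lip of the jaw on the clip's +x side
- clip_tab_a (a point): middle of the rolled edge (5 mm diameter, 35 mm long) that ends the thumb tab on the clip's -x side: the place to squeeze. Parked: 34 mm above the pin, 42 mm over both rolls' outsides, 7 N. Squeezed to 28 mm over the outsides: 37 mm above the pin, gape 18 mm, 12 N. Stop: 21 mm, 38 mm above the pin, gape 24 mm, 14 N
- clip_tab_b (a point): the same on the thumb tab on the clip's +x side
- box: open plywood desk box, 120 mm (x) by 260 mm (y), 85 mm high, walls 5 mm thick, stationery lying below 45 mm inside; loose, 0.9 kg. Origin under the middle of its bottom, z up. Both clips are parked on its +x wall
- board: stiff white backing board, 210 mm wide (y), 5 mm thick (x), standing upright in a wooden foot 70 mm by 230 mm and 26 mm high; one loose piece of about 0.45 kg. Origin under the middle of the foot, z up
- board_edge (a point): middle of the board's top edge, 160 mm above the table; y runs along the edge, x through the board's thickness, z up
- small_clip: bystander: the smaller spring clip of the same kind, 40 mm wide, on the same wall of the box. Origin in the middle of its pin
- mug: bystander: white mug, 80 mm wide, 92 mm high. Origin under its middle
- plant: bystander: succulent in a concrete pot, 72 mm wide, about 115 mm high with its leaves. Origin under its middle
Things that resemble listed ones, but are neither listed nor needed, are in the scene too. What is shaped like the clip but purple is not meant. Leave any turquoise look-alike of the board alone.

How it is judged (in metres and radians):
On the way:
1. the clip is squeezed open in the fingers and lifted clear above the rim of the box (distance between clip_lip_a and clip_lip_b above 0.012 m and z of each of clip_lip_a, clip_lip_b in the frame of box above 0.09 m and contact force between clip and the fingers above 2 N and contact force between clip and box below 0.2 N), for 0.1 s.
At the end, for the whole second after the job is handed in: Larger clip still, squeezed in the fingers (over 2 N), jaws 12 mm or more apart, a lip on each side of the board 6 to 32 mm below its edge, pin within 18 mm of the middle and 0.15 rad of the edge line, upright within 0.2 rad, touching neither board nor box (distance between clip_lip_a and clip_lip_b above 0.017 m and ((x of clip_lip_a in the frame of board_edge above 0.0045 m and x of clip_lip_b in the frame of board_edge below -0.0045 m) or (x of clip_lip_b in the frame of board_edge above 0.0045 m and x of clip_lip_a in the frame of board_edge below -0.0045 m)) and z of clip_lip_a in the frame of board_edge between -0.032 and -0.006 m and z of clip_lip_b in the frame of board_edge between -0.032 and -0.006 m and y of clip in the frame of board_edge between -0.018 and 0.018 m and angle between the y axis of clip and the y axis of board_edge, either way round below 0.15 rad and angle between clip's own z axis and vertical below 0.2 rad and height (world z) of clip above 0.15 m and contact force between clip and the fingers above 2 N and contact force between clip and board below 0.2 N and contact force between clip and box below 0.2 N and linear speed of clip below 0.03 m/s); the arm keeps its last pose, push and grip.
It fails at once if the clip bites or presses on the board (over 5 N) (contact force between clip and board above 5 N).
It fails at once if the board is shoved more than 15 mm or tipped (distance of board from where it was at the start of the episode above 0.015 m or distance of board_edge from where it was at the start of the episode above 0.02 m or angle between board's own z axis and vertical above 0.1 rad).
It fails at once if the box is dragged more than 15 mm (distance of box from where it was at the start of the episode above 0.015 m).
It fails at once if the small clip is moved more than 20 mm (distance of small_clip from where it was at the start of the episode above 0.02 m).
It fails at once if the mug or the plant is moved more than 20 mm or tipped (distance of any of mug, plant from where it was at the start of the episode above 0.02 m or angle between any of mug, plant's own z axis and vertical above 0.3 rad).
It also fails if it takes over 42 s, if anything falls off the work surface, if the arm or the gripper's body presses on something with over 40 N, if the wrist force passes 120 N, or if a joint passes its speed limit or range.

ROBOT

A 6-joint arm with a two-finger parallel gripper is mounted at the origin on the work surface. World frame = base frame: x ahead of the robot, y to its left, z up, the work surface at z = 0. Lengths are in m, angles in degrees, forces in N, time in s.
With the tool pointing down it reaches from about 0.4 to 0.825 m from the base axis. Payload 7 kg.
Tool frame: the origin (TCP) lies at the centre of the arm's flange, where the gripper is bolted on; the fingertips stand 178 mm ahead of it and the grasp point (between the pads) lies 159 mm ahead of it (tip_reach is the distance from the TCP to the fingertips, in m); z points along the fingers, y is the line along which they close (so a half turn about z gives the same grasp; the last joint's range is limited). The gripper opens to 88 mm and grips with 3 to 60 N. Pads are 19 mm wide; open, the fingers measure 130 mm over their backs; the gripper's body (78 mm by 193 mm) begins 47 mm behind the grasp point.
Start: joints at [-59.124, 20.546, 0.682, 0, -70.136, -16.507], TCP at [0.167, -0.654, 0.405] pointing down, gripper open.
Joint ranges: [-176.03, 176.03], [-82.01, 121.73], [-58.28, 71.71], [-173.87, 95.51], [-174.79, -0.11], [-173.66, 173.66]. Speed limits (degrees/s): [136.94, 136.94, 172.46, 180, 180, 180].

INTERFACE

Orientations are given as [roll, pitch, yaw] about the fixed x, y, z axes, in that order (R = Rz(yaw) Ry(pitch) Rx(roll)).
In Python, from plant import * gives the robot as it stands.
- The arm moves only by the shell command python3 -m handwheel 'ROWS'. ROWS is JSON, a list of rows, each a list of 7 numbers: the opening, from -1 (shut) to 1 (fully open), then the shift along the tool's x, y, z as a fraction of full scale, then the turn, a rotation vector about the tool's x, y, z as a fraction of full scale. A call has 1 to 5 rows; each row shifts and turns the commanded pose from where the row before left it, along the tool's axes as they then stand; what a row does not reach is not made up. Full scale, the value 1, is 0.025 m for a shift and 6 degrees for a turn. A row lasts 1/8 s, in which the tool goes at most 62.5 mm and 10.7 degrees, less where a joint would pass 70% of its speed; a pose out of reach is approached as far as the arm can. A call with a number of a shift or a turn outside -1 to 1 is refused whole. A call with a gripper value outside its range is refused whole. The fingers move at their own pace and stop on an object; the grip force is fixed at half the most. Time passes only in rows, so rows that do not move let the fingers close. It gives the time, the measured TCP pose, the force, the opening and the grip force at its end, in the units of the state.
- get_obs(): the state, without advancing time (a new reading comes with each control period).
- snapshot(name): name is "scene" or "top" or "wrist"; returns a dict with "color" (384x512x3 uint8, red, green, blue), "fx", "fy", "cx", "cy" (pixels), "k1" (the pictures are not rectified: a ray, as slopes to the right and down, at radius r is drawn at 1 + k1 r^2 times it, then the intrinsics apply), "R" (3x3) and "t" (3): a world point X has camera coordinates R X + t; the wrist camera has in their place "tool_from_camera" (4x4, takes a point from camera to tool coordinates, whose origin is the TCP and whose axes are the flange's). Camera axes: x right, y down, z forward; pixel columns grow to the right and rows downward; lengths in m; the calibration is good to about 2 mm. A picture is of the moment at which its call begins: read the wrist's pose just before it. There is no depth.
- close_job(): hands the job in; it is judged then, once.
The state is a dict: "clock": time; "joint_pos": joint angles; "qvel": joint speeds; "tau": joint torques, N m; "tool_pos": TCP position; "orientation": TCP orientation; "force": force on the tool from outside, world axes, zero at the start; "moment": the same for the moment, N m; "opening": finger opening in m; "gripper_force": force on a finger pad.
Only numpy, scipy, OpenCV 4.12 (cv2) and the standard library are available. Lean on these libraries where they do the work, as an engineer would, in place of code of your own. Each camera call takes 0.05 s, during which the arm holds its last target. There are 200 camera calls.

## Working session

There is one attempt and no reset: what is moved stays moved. The work goes in short steps, Python scripts to look and compute and a shell command to move; the robot and the scene stay as the last step left them, time stands still between calls to the robot, and variables do not carry over. Pictures are saved under pics/ and viewed, at most 14 in all, crops included, and the job is handed in when it is done.

```bash
mkdir -p pics
cat > h.py <<'E'
from plant import *
import numpy as np, cv2
from scipy.spatial.transform import Rotation as Ro
def save(n,f):
    s=snapshot(n); cv2.imwrite(f,s["color"][:,:,::-1]); return s
def ray(s,u,v):
    K=np.array([[s["fx"],0,s["cx"]],[0,s["fy"],s["cy"]],[0,0,1.]])
    p=cv2.undistortPoints(np.array([[[u,v]]],float),K,np.array([s["k1"],0,0,0.]))[0,0]
    # model: drawn = (1+k1 r^2)*ray
    d=np.array([p[0],p[1],1.])
    if "R" in s: R=np.array(s["R"]);t=np.array(s["t"]); return -R.T@t, R.T@d
    o=s["obs"];T=np.array(s["tool_from_camera"]);R=Ro.from_euler("xyz",o["orientation"],degrees=True).as_matrix()
    return R@T[:3,3]+np.array(o["tool_pos"]), R@T[:3,:3]@d
def onz(s,u,v,z):
    c,d=ray(s,u,v); return c+d*(z-c[2])/d[2]
def tri(a,b):
    (c,d),(e,f)=a,b; d=d/np.linalg.norm(d);f=f/np.linalg.norm(f)
    x=np.linalg.lstsq(np.c_[d,-f],e-c,rcond=None)[0]; p,q=c+x[0]*d,e+x[1]*f
    return (p+q)/2,np.linalg.norm(p-q)
E
python3 - <<'E'
from h import *
import pickle
o=get_obs(); print(o)
for n in("scene","top","wrist"):
    s=save(n,f"pics/{n}0.png"); s["obs"]=o; pickle.dump(s,open(n+"0.pkl","wb"))
    print(n,{k:np.round(v,3).tolist() for k,v in s.items() if k in("fx","fy","k1","R","t","tool_from_camera")})
a=[cv2.imread(f"pics/{n}0.png") for n in("scene","top","wrist")]
E
```

```text
{'clock': 0.0, 'joint_pos': array([-5.91239554e+01,  2.05927401e+01,  6.34026184e-01, -2.27633439e-02,
       -7.01358792e+01, -1.65078865e+01]), 'qvel': array([-0.00412952,  0.06479917,  0.06523811,  0.07669638, -0.01147369,
        0.03244213]), 'tau': array([ 1.90600549e-03, -5.82723534e+01,  2.93068510e+01,  6.99744433e+00,
        7.15629256e-03, -2.54959814e-04]), 'tool_pos': array([ 0.16747317, -0.65369358,  0.40370131]), 'orientation': array([ 1.79903225e+02, -6.36456017e-03, -1.65639589e+02]), 'force': array([ 0.66175536,  0.03780611, -0.0832607 ]), 'moment': array([-0.00852633, -0.00341831, -0.04899908]), 'gripper_force': 0.0, 'opening': 0.08744068257991217}
scene {'fx': 427.637, 'fy': 427.637, 'k1': -0.06, 'R': [[-0.381, 0.924, -0.016], [0.723, 0.287, -0.628], [-0.576, -0.251, -0.778]], 't': [0.232, -0.29, 1.427]}
top {'fx': 492.229, 'fy': 492.229, 'k1': -0.17, 'R': [[0.015, -1.0, 0.014], [-0.983, -0.017, -0.181], [0.182, -0.011, -0.983]], 't': [-0.022, 0.554, 1.413]}
wrist {'fx': 317.463, 'fy': 317.463, 'k1': -0.091, 'tool_from_camera': [[-0.001, -0.957, -0.289, 0.077], [1.0, -0.0, -0.001, -0.0], [0.001, -0.289, 0.957, 0.02], [0.0, 0.0, 0.0, 1.0]]}
```

View pics/scene0.png

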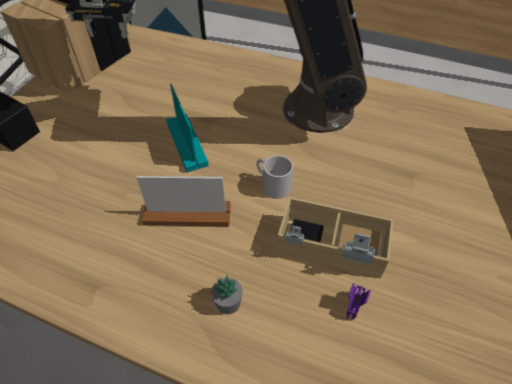

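View pics/top0.png

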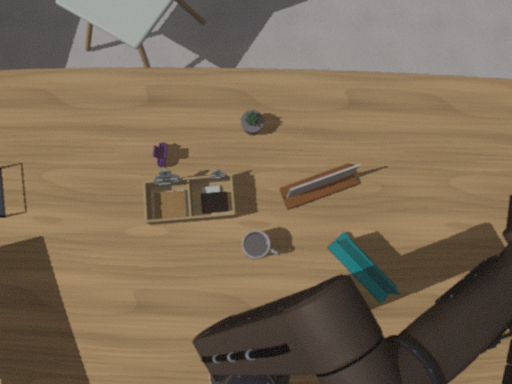

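The scene view shows the grey clips on the near box wall: large one at (360,248), small one at (295,233). The purple look-alike is at (357,300). The white board is at (183,195), the turquoise one at (186,130), the mug at (277,176) and the plant at (228,294). In the top view the same things are at: large clip (167,179), small clip (217,175), purple (161,154), white board edge (325,180), turquoise (365,268). I choose the wide grey clip and check it in a close crop.

Run:
```python
from h import *
t=cv2.imread("pics/top0.png");s=cv2.imread("pics/scene0.png")
A=cv2.resize(t[140:230,135:245],(550,450),interpolation=3)[:300] # x5
B=cv2.resize(t[150:215,270:395],(500,260),interpolation=3)      # x4
C=cv2.resize(s[190:275,270:400],(520,340),interpolation=3) #x4
D=cv2.resize(s[165:235,130:240],(440,280),interpolation=3) #x4
im=np.zeros((600,800,3),np.uint8)
A=cv2.resize(t[140:230,135:245],(400,327),interpolation=3)
im[:327,:400]=A; im[:262,400:]=cv2.resize(C,(400,262)); im[330:538,:400]=cv2.resize(B,(400,208)); im[330:584,400:]=cv2.resize(D,(400,254))
cv2.imwrite("pics/crop1.png",im)
```

```text
(no output)
```

View pics/crop1.png

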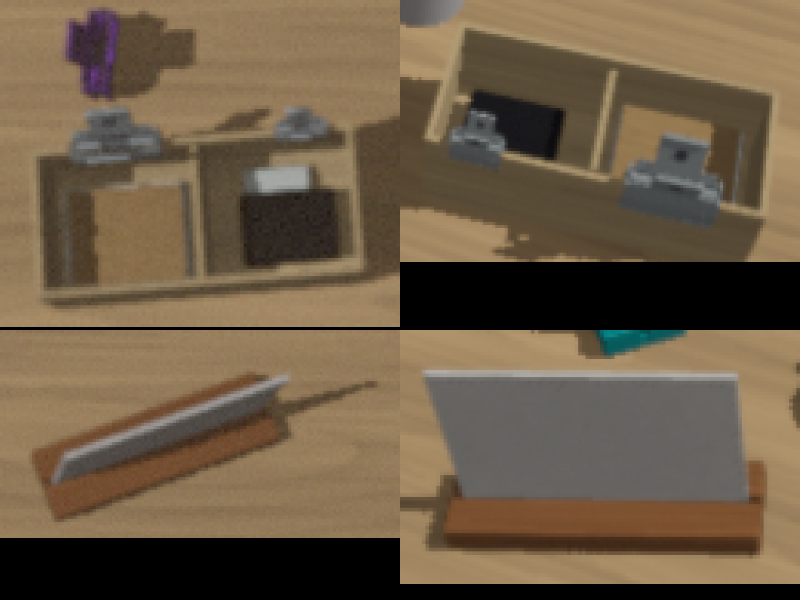

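The crop confirms the wide grey clip (crop pixel (115,140) in top view, (670,180) in scene view), and the box rim corners and the white board's top edge are readable.

Run:
```python
from h import *
import pickle
S=pickle.load(open("scene0.pkl","rb"));T=pickle.load(open("top0.pkl","rb"))
r=lambda p:np.round(p,4).tolist()
print("rim",[r(onz(T,*p,.085)) for p in((145.5,182.6),(231.8,174.9),(234.6,214.3),(146.6,223))])
print("edge top",[r(onz(T,*p,.16)) for p in((291.9,188.1),(360,164.7))])
print("edge scene",[r(onz(S,*p,.16)) for p in((136.9,176.8),(223,177.7))])
# large clip: top-of-tabs & pin ; scene crop tab top mid (685,138), pin (673,187)
f=lambda x,y:(270+(x-400)/400*130,190+y/262*85)
g=lambda x,y:(135+x/3.636,140+y/3.636)
print("clip tabs z.129", r(onz(S,*f(685,140),.129)),r(onz(T,*g(103,118),.129)))
print("pin z.095 ends", r(onz(S,*f(630,185),.095)),r(onz(S,*f(715,195),.095)),r(onz(T,*g(72,143),.095)),r(onz(T,*g(160,136),.095)))
print("small",r(onz(S,*f(480,140),.09)))
print("mug",r(onz(T,256,243,.092)),"plant",r(onz(T,252,122,.08)),"purple",r(onz(T,161,154,.02)))
```

```text
rim [[0.5474, 0.313, 0.085], [0.5746, 0.0609, 0.085], [0.4593, 0.0501, 0.085], [0.4291, 0.3034, 0.085]]
edge top [[0.5252, -0.1083, 0.16], [0.595, -0.2996, 0.16]]
edge scene [[0.5961, -0.2977, 0.16], [0.5217, -0.1014, 0.16]]
clip tabs z.129 [0.5387, 0.2483, 0.129] [0.5694, 0.2537, 0.129]
pin z.095 ends [0.5683, 0.2203, 0.095] [0.5536, 0.2809, 0.095] [0.5557, 0.2839, 0.095] [0.5626, 0.2134, 0.095]
small [0.5683, 0.1037, 0.09]
mug [0.3776, -0.0126, 0.092] plant [0.7382, 0.0048, 0.08] purple [0.65, 0.2841, 0.02]
```

```bash
for k in 1 2 3 4; do python3 -m handwheel '[[1,-1,0,0,0,0,-0.36],[1,-1,0,0,0,0,-0.36],[1,-1,0,0,0,0,-0.36],[1,-1,0,0,0,0,-0.36],[1,-1,0,0,0,0,-0.36]]' | tail -c 500; done
```

```text
clock: 0.78
tool_pos: [0.2877, -0.613, 0.4047]
orientation: [180.0, 0.0, -154.6]
force: [0.2, -0.1, 0.4]
opening: 0.0877
gripper_force: 0.0
clock: 1.4
tool_pos: [0.3957, -0.5515, 0.4047]
orientation: [-180.0, 0.0, -143.9]
force: [0.6, 0.0, -0.5]
opening: 0.088
gripper_force: 0.0
clock: 2.02
tool_pos: [0.4908, -0.4705, 0.4047]
orientation: [-180.0, 0.0, -133.1]
force: [0.4, -0.4, -0.1]
opening: 0.0876
gripper_force: 0.0
clock: 2.65
tool_pos: [0.5689, -0.3732, 0.4047]
orientation: [-180.0, 0.0, -122.3]
force: [-0.4, 0.1, -0.0]
opening: 0.0877
gripper_force: 0.0
```

```bash
python3 -m handwheel '[[1,-1,0,0,0,0,-0.36],[1,-1,0,0,0,0,-0.36],[1,-1,0.6,0,0,0,-0.36],[1,-1,0.6,0,0,0,-0.36],[1,-1,0.6,0,0,0,-0.36]]' >/dev/null;  python3 -m handwheel '[[1,0,0,0,0,0,0]]'|head -3
cat > shot.py <<'E'
from h import *
import pickle,sys
o=get_obs();s=save("wrist",f"pics/{sys.argv[1]}.png");s["obs"]=o;pickle.dump(s,open(sys.argv[1]+".pkl","wb"))
E
python3 shot.py w1
for k in 1 2; do python3 -m handwheel '[[1,-1,0,0,0,0,-0.36],[1,-1,0,0,0,0,-0.36],[1,-1,0,0,0,0,-0.36],[1,-1,0,0,0,0,-0.36],[1,-1,0,0,0,0,-0.36]]' | head -3; done
```

```text
clock: 3.4
tool_pos: [0.5865, -0.2426, 0.4052]
orientation: [-180.0, 0.0, -111.4]
clock: 4.08
tool_pos: [0.624, -0.1254, 0.4045]
orientation: [180.0, -0.0, -100.8]
clock: 4.7
tool_pos: [0.6381, -0.0013, 0.4045]
orientation: [180.0, -0.0, -90.0]
```

View pics/w1.png

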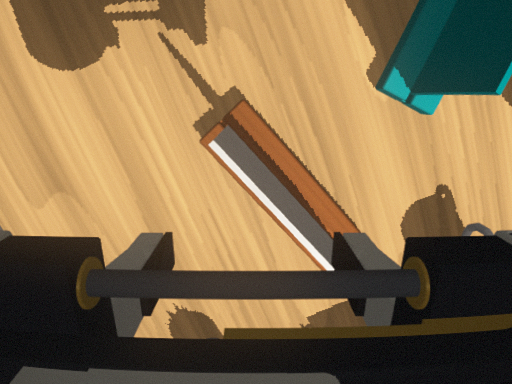

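The picture shows the board's white top edge from (212,142) down to (328,268), its lower end hidden by a finger; turquoise stand is top right.

```bash
python3 - <<'E'
from h import *
import pickle
W=pickle.load(open("w1.pkl","rb"))
im=W["color"].astype(int); m=((im.min(2)>200)&(im.max(2)-im.min(2)<30)); m[275:]=0; m[:,340:]=0
m=cv2.morphologyEx(m.astype(np.uint8),cv2.MORPH_OPEN,np.ones((3,3)))
n,l,st,_=cv2.connectedComponentsWithStats(m);k=1+st[1:,4].argmax();v,u=np.nonzero(l==k);print(st[k])
P=np.array([onz(W,a,b,.16)[:2] for a,b in zip(u[::5],v[::5])]);c=P.mean(0);d=np.linalg.svd(P-c)[2][0];d*=np.sign(d[1])
q=(P-c)@d;print("c",c,"yaw",np.degrees(np.arctan2(-d[0],d[1])),"end",c+d*q.min(),c+d*q.max(),"mid",c+d*(q.min()+.105))
E
for k in 1 2; do python3 -m handwheel '[[1,-1,0.33,0,0,0,-0.1],[1,-1,0.33,0,0,0,-0.1],[1,-1,0.33,0,0,0,-0.1],[1,-1,0.33,0,0,0,-0.1],[1,-1,0.33,0,0,0,-0.1]]' | head -3; done; python3 -m handwheel '[[1,0,0,0,0,0,0],[1,0,0,0,0,0,0]]'|head -3; python3 shot.py w2
```

```text
[ 210  142  122  128 1038]
c [ 0.57481568 -0.23924479] yaw 20.84847505825104 end [ 0.59753297 -0.29889641] [ 0.54913134 -0.17180224] mid [ 0.56016371 -0.20077129]
clock: 5.32
tool_pos: [0.5941, 0.1229, 0.4046]
orientation: [-180.0, -0.0, -87.0]
clock: 5.95
tool_pos: [0.5438, 0.2447, 0.4046]
orientation: [-180.0, -0.0, -84.1]
clock: 6.2
tool_pos: [0.544, 0.2439, 0.4046]
orientation: [180.0, -0.0, -84.0]
```

View pics/w2.png

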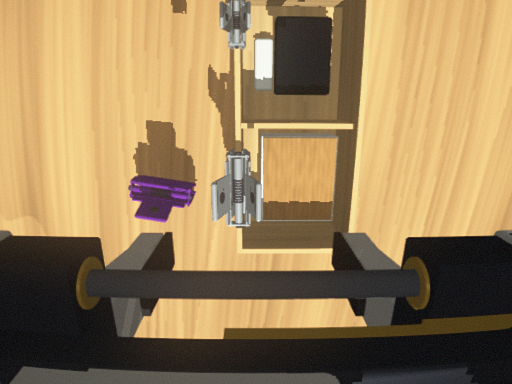

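The wrist view shows the large clip with its pin at about (238,189), body rows 151–227, and thumb tabs at about (216,197) and (259,197). The small clip is at (235,22) and the purple look-alike at (160,195).

Run:
```python
from h import *
import pickle
W=pickle.load(open("w2.pkl","rb"))
r=lambda p:np.round(p,4)
a,b=onz(W,214,197,.129),onz(W,261,197,.129);print("tabs",r(a),r(b),r((a+b)/2),np.linalg.norm(a-b))
print("pin",r(onz(W,238,189,.095)), "ends",r(onz(W,239.5,151,.095)),r(onz(W,238,227,.095)))
p,q=onz(W,235,23,.093),onz(W,238,189,.095);d=q-p;print("yaw small->large",np.degrees(np.arctan2(-d[0],d[1])))
p,q=onz(W,241,126,.085),onz(W,350,126,.085);d=p-q;print("divider yaw",np.degrees(np.arctan2(d[1],d[0])))
p,q=onz(W,261,135,.045),onz(W,262,220,.045);d=q-p;print("inner",np.degrees(np.arctan2(-d[0],d[1])))
o=W["obs"];t=np.array(o["tool_pos"]);R=Ro.from_euler("xyz",o["orientation"],degrees=True).as_matrix()
print("tool-frame tab mid",r(R.T@((a+b)/2-t)),"pin",r(R.T@(onz(W,238,189,.095)-t)))
cv2.imwrite("pics/c2.png",cv2.resize(cv2.imread("pics/w2.png")[135:245,190:290],(545,600),interpolation=3))
```

```text
tabs [0.5775 0.2478 0.129 ] [0.538  0.2437 0.129 ] [0.5577 0.2458 0.129 ] 0.039668425697534156
pin [0.5585 0.2485 0.095 ] ends [0.5604 0.2123 0.095 ] [0.5551 0.2872 0.095 ]
yaw small->large 6.32893781682867
divider yaw 6.225775397174415
inner 7.023937849948437
tool-frame tab mid [-0.0005 -0.0139  0.2756] pin [-0.0032 -0.015   0.3096]
```

View pics/c2.png

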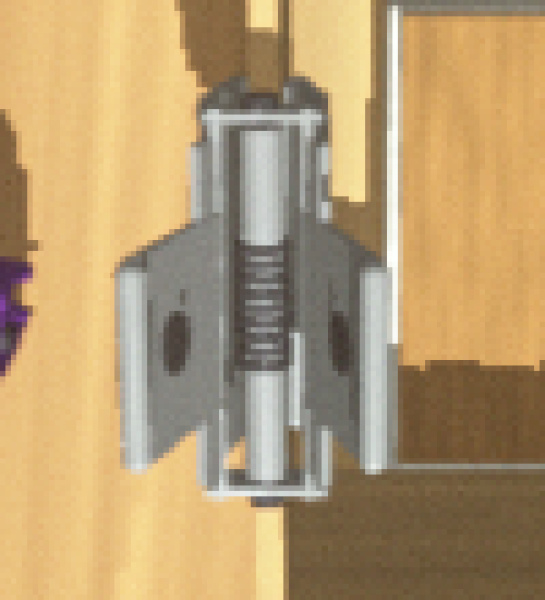

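```bash
python3 -m handwheel '[[1,-0.2,-0.58,0,0,0,-0.03],[1,0,0,0.9,0,0,0],[1,0,0,0.9,0,0,0],[1,0,0,0.8,0,0,0],[1,0,0,0,0,0,0]]'; python3 shot.py w3
```

```text
clock: 6.88
tool_pos: [0.558, 0.2501, 0.338]
orientation: [179.8, -0.1, -83.9]
force: [0.8, 0.0, 1.2]
opening: 0.0873
gripper_force: 0.0
```

View pics/w3.png

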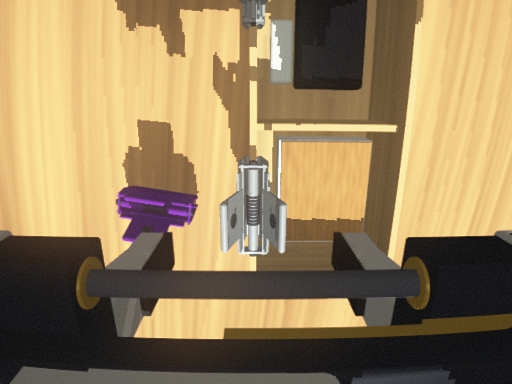

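The clip sits midway between the fingers: tabs at u 220 and 286 (v≈228), finger inner edges at u 172 and 334.

Run:
```python
from h import *
import pickle
W=pickle.load(open("w3.pkl","rb"));o=W["obs"];t=np.array(o["tool_pos"]);R=Ro.from_euler("xyz",o["orientation"],degrees=True).as_matrix()
print(W["cx"],W["cy"],o["tool_pos"])
for u,v,z in((220,228,.129),(286,228,.129),(252.5,209,.095)):print(np.round(R.T@(onz(W,u,v,z)-t),4))
```

```text
252.60883700176342 194.51989061262168 [0.55800866 0.25013677 0.33796747]
[-0.0007 -0.0221  0.2089]
[-0.0008  0.0204  0.209 ]
[ 2.00e-04 -1.20e-03  2.43e-01]
```

```bash
python3 -m handwheel '[[1,-0.02,-0.04,0.65,0,0,0],[1,0,0,0.65,0,0,0],[1,0,0,0.64,0,0,0],[1,0,0,0,0,0,0],[1,0,0,0,0,0,0]]'; python3 -m handwheel '[[0.1,0,0,0,0,0,0],[0.1,0,0,0,0,0,0],[-0.2,0,0,0,0,0,0],[-0.3,0,0,0,0,0,0],[-0.4,0,0,0,0,0,0]]'; python3 -m handwheel '[[-1,0,0,0,0,0,0],[-1,0,0,0,0,0,0],[-1,0,0,0,0,0,0],[-1,0,0,0,0,0,0]]'; python3 shot.py w4
```

```text
clock: 7.55
tool_pos: [0.5587, 0.2514, 0.2914]
orientation: [-180.0, -0.0, -83.8]
force: [-0.6, -0.2, 0.9]
opening: 0.0878
gripper_force: 0.0
clock: 8.18
tool_pos: [0.5585, 0.2513, 0.2912]
orientation: [-180.0, 0.0, -83.8]
force: [-0.8, -0.8, 0.5]
opening: 0.0433
gripper_force: 0.1
clock: 8.68
tool_pos: [0.5585, 0.2512, 0.2911]
orientation: [180.0, -0.0, -83.9]
force: [-0.0, 0.6, -1.1]
opening: 0.0191
gripper_force: 30.0
```

View pics/w4.png

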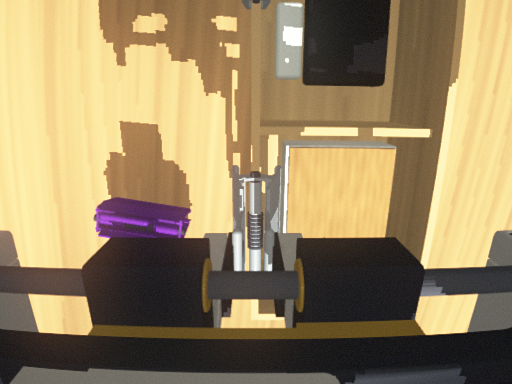

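The fingers have squeezed the tabs to the stop at 30 N. Both jaws stand off the wall on each side (u≈238 and 277, with the pin at 256). Next, lift.

```bash
python3 -m handwheel '[[-1,0,0,-0.3,0,0,0],[-1,0,0,-0.5,0,0,0],[-1,0,0,-0.5,0,0,0],[-1,0,0,-0.5,0,0,0],[-1,0,0,-0.5,0,0,0]]'; python3 -m handwheel '[[-1,0,0,-0.7,0,0,0],[-1,0,0,-0.7,0,0,0],[-1,0,0,-0.7,0,0,0],[-1,0,0,-0.7,0,0,0],[-1,0,0,-0.7,0,0,0]]';python3 -m handwheel '[[-1,0,0,-0.1,0,0,0],[-1,0,0,0,0,0,0]]'
python3 - <<'E'
from h import *
import pickle
o=get_obs();w=save("wrist","pics/w5.png");w["obs"]=o;s=save("scene","pics/s5.png");pickle.dump((w,s),open("5.pkl","wb"))
t=o["tool_pos"]
im=np.zeros((560,720,3),np.uint8)
K=lambda s:0
X=np.array(s["R"])@(np.array(t)-[0,0,.17])+s["t"];u=int(s["fx"]*X[0]/X[2]+s["cx"]);v=int(s["fy"]*X[1]/X[2]+s["cy"]);print(u,v)
a=s["color"][max(0,v-50):v+70,u-60:u+60,::-1];a=cv2.resize(a,None,fx=3,fy=3,interpolation=3);im[:a.shape[0],:a.shape[1]]=a
b=cv2.resize(w["color"][140:330,170:340,::-1],(360,402),interpolation=3);im[:402,360:]=b
cv2.imwrite("pics/c5.png",im)
E
```

```text
clock: 9.35
tool_pos: [0.5585, 0.2512, 0.3499]
orientation: [-180.0, 0.0, -83.8]
force: [0.2, 0.8, -0.5]
opening: 0.0193
gripper_force: 30.0
clock: 9.98
tool_pos: [0.5585, 0.2512, 0.4374]
orientation: [-180.0, 0.0, -83.8]
force: [0.6, 0.5, -1.4]
opening: 0.0191
gripper_force: 30.0
clock: 10.22
tool_pos: [0.5584, 0.2512, 0.4384]
orientation: [180.0, 0.0, -83.9]
force: [-0.2, -1.0, -0.9]
opening: 0.0189
gripper_force: 30.0
376 204
```

View pics/c5.png

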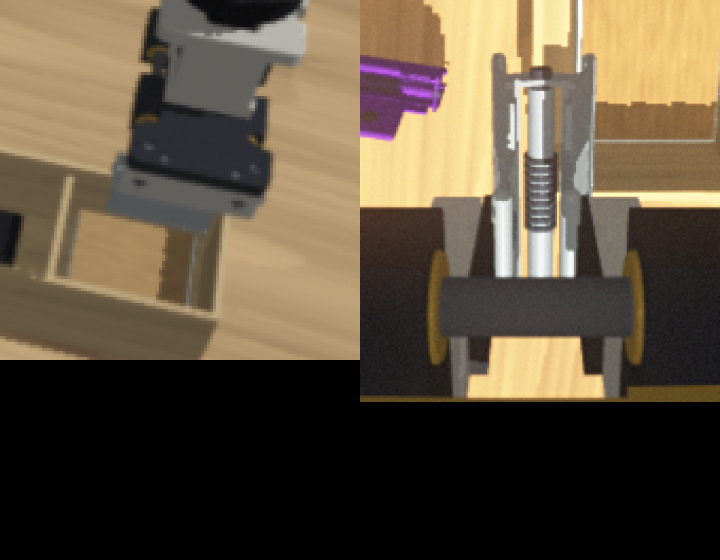

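The clip is held wide open, centred in the fingers and clear of the box, with its near pin tip at wrist (255.5,174). Now carry it to above the board.

```bash
for k in 1 2 3; do python3 -m handwheel '[[-1,0.97,0.22,0,0,0,-0.134],[-1,0.97,0.22,0,0,0,-0.134],[-1,0.97,0.22,0,0,0,-0.134],[-1,0.97,0.22,0,0,0,-0.134],[-1,0.97,0.22,0,0,0,-0.134]]' |sed -n 2,3p; done
python3 -m handwheel '[[-1,0.97,0.22,0,0,0,-0.134],[-1,0.97,0.22,0,0,0,-0.134],[-1,0.97,0.22,0,0,0,-0.134],[-1,0,0,0,0,0,0],[-1,0,0,0,0,0,0]]'; python3 shot.py w6
```

```text
tool_pos: [0.5474, 0.1266, 0.4379]
orientation: [179.9, -0.0, -79.8]
tool_pos: [0.5452, 0.0023, 0.4379]
orientation: [179.9, -0.0, -75.8]
tool_pos: [0.5519, -0.1218, 0.4379]
orientation: [179.9, 0.0, -71.8]
clock: 12.82
tool_pos: [0.56, -0.195, 0.438]
orientation: [179.9, 0.0, -69.4]
force: [0.3, -0.2, -1.6]
opening: 0.0192
gripper_force: 30.0
```

View pics/w6.png

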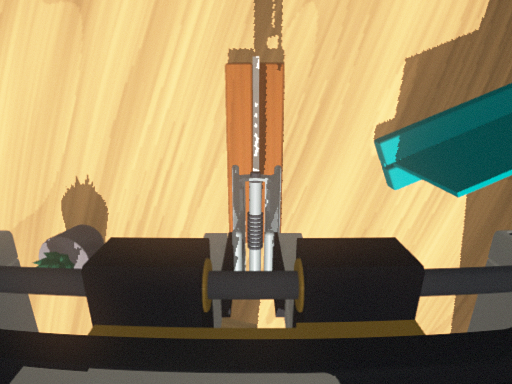

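Seen from above the board, its top edge runs from (256,57) straight down to the clip near (257,165), between the jaw plates at u≈236 and 278.

Run:
```python
from h import *
import pickle
W=pickle.load(open("w6.pkl","rb"));o=W["obs"];t=np.array(o["tool_pos"]);R=Ro.from_euler("xyz",o["orientation"],degrees=True).as_matrix()
im=W["color"].astype(int);roi=im[50:166,244:270];m=(roi.max(2)-roi.min(2)<28)&(roi.min(2)>90)
L=[]
for i in range(116):
    u=np.nonzero(m[i])[0]
    if len(u)>1:L.append((50+i,244+u.min(),244+u.max()))
L=np.array(L);print(L[::8].tolist(), L[0])
P=np.array([R.T@(onz(W,(a+b)/2,v,.16)-t) for v,a,b in L if v>62])
f=np.polyfit(P[:,0],P[:,1],1);print("y=f(x) tool",f,"angle",np.degrees(np.arctan(f[0])))
e=R.T@(onz(W,256,56.5,.16)-t);print("end",e,"mid x",e[0]-.105,"mid y",np.polyval(f,e[0]-.105))
# known-height pin in tool frame z=.196
T=np.array(W["tool_from_camera"])
W2=dict(W);W2["obs"]={"tool_pos":[0,0,0],"orientation":[0,0,0]}
for n,p in(("pin tip",(255.8,175)),("jawL",(236,170)),("jawR",(278,170)),("spring mid",(254.5,228))):
  print(n,np.round(onz(W2,*p,.196),4))
cv2.imwrite("pics/c6.png",cv2.resize(cv2.imread("pics/w6.png")[45:275,200:310],(287,600),interpolation=3))
```

```text
[[57, 256, 258], [65, 254, 258], [73, 253, 258], [81, 253, 258], [89, 253, 258], [97, 253, 258], [105, 253, 258], [113, 254, 258], [121, 253, 258], [129, 253, 256], [137, 254, 258], [145, 254, 257], [153, 254, 258], [161, 254, 258]] [ 57 256 258]
y=f(x) tool [-0.00471496  0.00189848] angle -0.2701452347765962
end [0.11108214 0.0017004  0.27793505] mid x 0.006082138236925258 mid y 0.001869806158105275
pin tip [0.0375 0.0008 0.196 ]
jawL [ 0.0404 -0.0104  0.196 ]
jawR [0.0404 0.0134 0.196 ]
spring mid [5.00e-03 1.00e-04 1.96e-01]
```

View pics/c6.png

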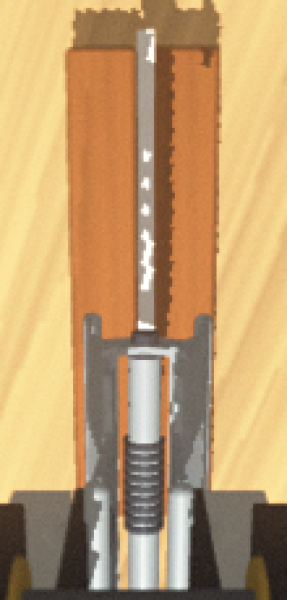

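```bash
python3 -m handwheel '[[-1,0.2,0.02,0,0,0,0],[-1,0,0,0.4,0,0,0],[-1,0,0,0.4,0,0,0],[-1,0,0,0.4,0,0,0],[-1,0,0,0.4,0,0,0]]'; python3 -m handwheel '[[-1,0,0,0.4,0,0,0],[-1,0,0,0.4,0,0,0],[-1,0,0,0.4,0,0,0],[-1,0,0,0,0,0,0],[-1,0,0,0,0,0,0]]'; python3 -m handwheel '[[-1,0,0,0,0,0,0],[-1,0,0,0,0,0,0]]'
python3 - <<'E'
from h import *
o=get_obs();w=save("wrist","pics/w7.png");s=save("scene","pics/s7.png")
im=np.zeros((560,800,3),np.uint8)
im[:400]=0
a=cv2.resize(s["color"][130:240,115:245,::-1],(480,406),interpolation=3);im[:406,:480]=a
im[:559,490:]=cv2.resize(w["color"][20:270,190:329,::-1],(310,559),interpolation=3)
cv2.imwrite("pics/c7.png",im)
E
```

```text
clock: 13.5
tool_pos: [0.5613, -0.1999, 0.3977]
orientation: [180.0, 0.0, -69.4]
force: [0.1, 0.2, -1.2]
opening: 0.0191
gripper_force: 30.0
clock: 14.12
tool_pos: [0.5616, -0.2001, 0.3689]
orientation: [-180.0, -0.0, -69.4]
force: [0.3, 0.5, -0.8]
opening: 0.019
gripper_force: 30.0
clock: 14.38
tool_pos: [0.5615, -0.2, 0.369]
orientation: [-180.0, -0.0, -69.4]
force: [-0.0, -0.3, -0.8]
opening: 0.019
gripper_force: 30.0
```

View pics/c7.png

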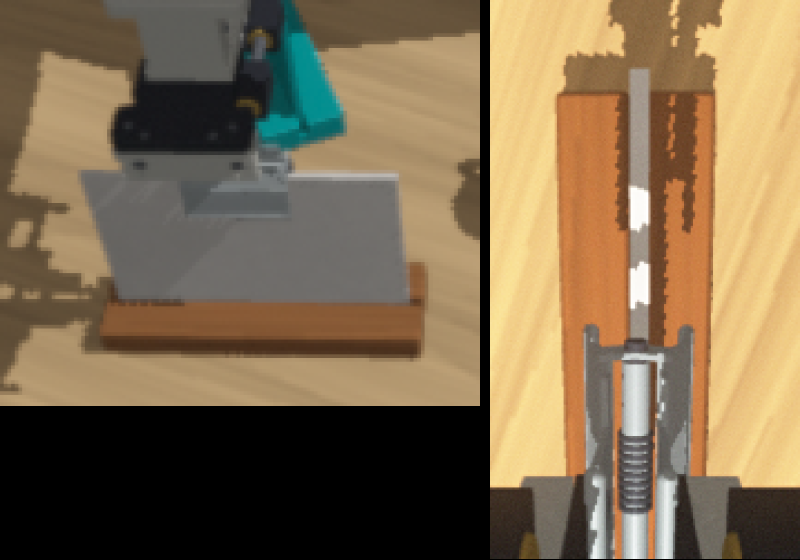

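The scene crop shows the near jaw's lip about 20 mm below the edge and within 3 mm of the middle. The wrist crop shows the edge at u=639, halfway between the jaws at 585 and 693, with no contact force. Handing in.

```bash
python3 -c "
from plant import *
print(close_job())"
```

```text
the job is handed in; nothing more can be done
None
```

The job is handed in: the larger clip is held squeezed fully open astride the middle of the board's top edge, square to it, with the lips about 20 mm below the edge and no contact force showing; the hand-in returned no verdict.

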